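# Check the press gearbox with its gauge rod

## Robot

A 7-joint arm with a two-finger parallel gripper is mounted at the origin on the work surface. World frame = base frame: x ahead of the robot, y to its left, z up, the work surface at z = 0. Lengths are in m, angles in degrees, forces in N, time in s.
With the tool pointing down it reaches from about 0.425 to 0.8 m from the base axis. Payload 8.3 kg.
Tool frame: the origin (TCP) lies at the very end of the fingers, on their centre line; the grasp point (between the pads) lies behind it (robot.grasp_offset is the z of the grasp point in the tool frame, in m); z points along the fingers, y is the line along which they close (so a half turn about z gives the same grasp; the last joint's range is limited). The gripper opens to 85 mm and grips with 20 to 120 N. Pads are 22 mm wide; open, the fingers measure 114 mm over their backs; the gripper's body (76 mm by 85 mm) begins 54 mm behind the grasp point. The pads swing forward as they close: fully open they stand 13 mm farther back than shut.
Start: joints at [67.271, 21.967, 0.94, 78.501, -0.361, 79.538, -2.664], TCP at [0.205, -0.59, 0.231] pointing down, gripper open.
Joint ranges: [-169.22, 169.22], [-14.56, 117.87], [-87.37, 89.26], [10.42, 133.3], [-82.24, 262.24], [0.94, 117.77], [-172.7, 172.7]. Speed limits (degrees/s): [136.94, 136.94, 172.46, 172.46, 180, 180, 180].

## Interface

Orientations are given as a 3x3 rotation matrix whose columns are the frame's x, y, z axes.
In Python, from rig import sensors, eyes, sign_off, robot gives the robot as it stands.
- The arm moves only by the tool step_arm, never from a script. Its argument "rows" is one flat list of numbers, 7 for each row, row after row: the turn, a rotation vector about the tool's x, y, z scaled (see below), then the shift along the tool's x, y, z scaled (see below), then the opening, from 0 (shut) to 1 (fully open). In form: [wx, wy, wz, tx, ty, tz, gripper, wx, wy, wz, tx, ty, tz, gripper, ...]. A call has 1 to 20 rows; each row shifts and turns the commanded pose from where the row before left it, along the tool's axes as they then stand; what a row does not reach is not made up. The controller multiplies each number of a shift by 0.3 m and each number of a turn by pi/2 rad. A row lasts 1/12 s, in which the tool goes at most 41.7 mm and 7.16 degrees, less where a joint would pass 70% of its speed; a pose out of reach is approached as far as the arm can. A call with a number of a shift or a turn outside -1 to 1 is refused whole. A call with a gripper value outside its range is refused whole. The fingers move at their own pace and stop on an object; "newtons" is the grip in N (left out, the last holds). Time passes only in rows, so rows that do not move let the fingers close. It gives the time, the measured TCP pose, the force, the opening and the grip force at its end, in the units of the state.
- sensors.sense(): the state, without advancing time (a new reading comes with each control period).
- eyes.get_image(name): name is "side" or "top"; returns the picture (400x640x3 uint8, red, green, blue); there is no depth.
- eyes.camera_model(name): a dict with "intrinsics" (3x3 intrinsics, pixels), "T" (4x4, takes a point from camera to world coordinates). Camera axes: x right, y down, z forward; pixel columns grow to the right and rows downward; lengths in m; the calibration is good to about 2 mm. A picture is of the moment at which its call begins. camera_model takes no time and is no camera call.
- sign_off(): hands the job in; it is judged then, once.
The state is a dict: "time": time; "q": joint angles; "dq": joint speeds; "joint_torque": joint torques, N m; "tool_pos": TCP position; "orientation": TCP orientation; "wrist_force": force on the tool from outside, world axes, zero at the start; "ft_torque": the same for the moment, N m; "grip_width": opening from 0.0 (shut) to 1.0 (fully open); "grip_force": force on a finger pad.
Only numpy, scipy, OpenCV 4.12 (cv2) and the standard library are available. Lean on these libraries where they do the work, as an engineer would, in place of code of your own. Each camera call takes 0.05 s, during which the arm holds its last target. There are 200 camera calls.

## Task

Check the oil of the press drive with its gauge rod: take the rod by its wooden handle, slide it out from under the clear cover of its rest, and push its stem down the slanting guide tube until the collar stops against the mouth. Draw it fully out again and present it for reading under the magnifying lens: rod level, its tip under the middle of the lens, about halfway between the lens and the white tile. The program finishes while still holding the rod there, still and touching nothing but the gripper; leave everything else on the table where it is.

Things in the scene. Friction and masses are not known exactly. Their poses are not given: they have to be found in the camera images.
- gauge_rod: loose gauge rod, about 0.14 kg. Origin: handle centre, on the axis; x axis from handle to tip; z up as it lies in the rest. Wooden handle 90 mm long (x -45 to 45), 18 wide (y), 26 tall (z), gripped across its width from above; steel collar 24 mm across (x 45 to 53); steel stem 8 mm across, rounded end (x 53 to 138). Starts level in the rest, tip roughly towards the robot
- rod_tip (a point): the very tip of the stem, 138 mm from the rod's origin along its x
- rod_collar (a point): on the rod's axis, at the collar's stop face (towards the tip), 53 mm from the rod's origin along its x
- rest: fixed dark wooden rest, base 200 x 96 x 10 mm. Origin under it on the table; x axis along the stored rod, from tip to handle. Rod axis 47 mm above the table, handle centre at x = 60 mm, tip at x = -78. A rib 10 mm wide, 34 high carries the handle's rear end (x 89 to 104), narrow enough to pass between the fingers; else there is free room down to the base before the cover
- cover_edge (a point): middle of the exit edge of the rest's clear cover (rest x = -15 mm), underside, 66 mm above the table. The cover spans the stem from here to x = -90 mm, top 71 mm high, inner walls 38 mm either side of the axis; the stem lies in a notched post inside (x = -58 mm, cheeks to 55 mm high, 16 apart). Slide the rod out along rest +x by 65 mm or more, raised by at most 8 mm, before lifting it
- guide_tube: steel guide tube fixed in the drive unit. Origin: centre of its mouth, 135 mm above the table; z axis out of the tube along the bore, rising 35 degrees above level, heading away from the robot. Rim 25 mm outside, 20 inside, narrowing over 16 mm to a 12 mm bore, 98 mm deep in all. The rod goes in along -z; collar against the rim puts rod_collar at the origin
- drive_unit: fixed geared drive: painted casting 100 x 120 mm, 87 mm high, on a 140 x 150 mm foot; round motor (72 mm across) reaching to y = 130 mm, shaft stub to y = -105 mm. Origin under its centre on the table, x axis towards the tube's side. Tube mouth at (135, 0, 135) mm in this frame
- lens_stand: fixed reading stand: foot 160 x 100 x 10 mm (x -110 to 50) with a white 80 mm tile, top at 14 mm. Origin on the table under the lens centre. A round lens in a black ring, 86 mm outside, lies level at 165 to 175 mm height; its post (14 mm thick) is at x = -85 mm, the robot's side, so the rod comes in from +x or the sides
- reading_point (a point): point under the lens centre, halfway between lens and tile, 90 mm above the table
- brayer_small: bystander: hand ink roller with wooden handle, 45 mm wide roller, about 200 mm long, 40 mm high, lying on the table
- brayer_wide: bystander: hand ink roller with wooden handle, 90 mm wide roller, about 200 mm long, 40 mm high, far on the table
- ink_tin: bystander: low round tin, 72 mm across, 50 mm high, standing; origin under its centre
- ink_jar: bystander: dark round jar, 60 mm across, 75 mm high, standing; origin under its centre
- ink_knife: bystander: spatula (ink knife) lying at the left edge of the working area
- wood_furniture: bystander: plain wooden bar 140 x 30 x 22 mm lying flat
- print_block: bystander: plain wooden printing block 110 x 80 x 23 mm lying flat
Not all that is in view belongs to the job. What is shaped like the gauge_rod but red is not meant.

How it is judged (in metres and radians):
On the way, in this order (a step that is already met when the one before it is completed fails the run):
1. the gripper has drawn the rod out from under the cover (contact force between gauge_rod and the fingers above 1 N and x of rod_tip in the frame of rest above -0.014 m), for 0.1 s.
2. the rod is in the guide tube with its collar stopped against the mouth (contact force between gauge_rod and the fingers above 1 N and distance between rod_collar and guide_tube below 0.006 m and z of rod_collar in the frame of guide_tube below 0.0035 m and angle between the x axis of gauge_rod and the z axis of guide_tube, either way round below 0.09 rad), for 0.2 s.
3. the rod is drawn fully out of the tube, still in the gripper (contact force between gauge_rod and the fingers above 1 N and z of rod_tip in the frame of guide_tube above 0.005 m), for 0.1 s.
At the end, for the whole second after the job is handed in: the gripper still holds the rod (finger force over 1 N); the rod's tip is within 20 mm sideways (each way) and 30 mm in height of the reading point; the rod is level within 8 degrees and still (under 20 mm/s and 0.15 rad/s); it touches neither lens stand, drive unit, rest nor any bystander (contact force between gauge_rod and the fingers above 1 N and x of rod_tip in the frame of reading_point between -0.02 and 0.02 m and y of rod_tip in the frame of reading_point between -0.02 and 0.02 m and z of rod_tip in the frame of reading_point between -0.03 and 0.03 m and angle between gauge_rod's own x axis and vertical between 1.4308 and 1.7108 rad and linear speed of gauge_rod below 0.02 m/s and angular speed of gauge_rod below 0.15 rad/s and contact force between gauge_rod and lens_stand below 0.1 N and contact force between gauge_rod and drive_unit below 0.1 N and contact force between gauge_rod and rest below 0.1 N and contact force between gauge_rod and brayer_small below 0.1 N and contact force between gauge_rod and brayer_wide below 0.1 N and contact force between gauge_rod and ink_tin below 0.1 N and contact force between gauge_rod and ink_jar below 0.1 N and contact force between gauge_rod and ink_knife below 0.1 N and contact force between gauge_rod and wood_furniture below 0.1 N and contact force between gauge_rod and print_block below 0.1 N); the arm keeps its last pose, push and grip.
It fails at once if a bystander is pushed more than 25 mm (distance of any of brayer_small, brayer_wide, ink_tin, ink_jar, ink_knife, wood_furniture, print_block from where it was at the start of the episode above 0.025 m).
It fails at once if the rod is dropped on the table (height (world z) of gauge_rod below 0.03 m).
It also fails if it takes over 58 s, if anything falls off the work surface, if the arm or the gripper's body presses on something with over 40 N, if the wrist force passes 120 N, or if a joint passes its speed limit or range.

## Working session

There is one attempt and no reset: what is moved stays moved. The work goes in short steps, Python scripts to look and compute and a tool call to move; the robot and the scene stay as the last step left them, time stands still between calls to the robot, and variables do not carry over. Pictures are saved under pics/ and viewed, at most 10 in all, crops included, and the job is handed in when it is done.

Besides the shell and the picture viewer there is one more tool, called after "Call:" by a JSON object that holds its "api" and its "payload". step_arm: Moves the arm, as the interface text tells. Its arguments: {"type":"object","properties":{"rows":{"type":"array","items":{"type":"number"}},"newtons":{"type":"number"}},"required":["rows"]}

```bash
mkdir -p pics; ls; python3 - <<'E'
from rig import sensors, eyes, robot
import cv2,numpy as np
for n in("side","top"):
    cv2.imwrite(f"pics/{n}0.png",eyes.get_image(n)[:,:,::-1]); m=eyes.camera_model(n); print(n,np.round(m["intrinsics"],1).tolist(),np.round(m["T"],4).tolist())
s=sensors.sense(); print({k:np.round(v,3).tolist() for k,v in s.items()}); print(robot.grasp_offset,dir(robot))
E
```

```text
pics
side [[497.3, 0.0, 314.4], [0.0, 497.3, 204.0], [0.0, 0.0, 1.0]] [[-0.9649, -0.1953, 0.1757, 0.1942], [-0.2627, 0.7035, -0.6603, 1.113], [0.0054, -0.6833, -0.7301, 1.3301], [0.0, 0.0, 0.0, 1.0]]
top [[382.3, 0.0, 319.7], [0.0, 382.3, 189.2], [0.0, 0.0, 1.0]] [[-0.0297, -0.9951, 0.0939, 0.4172], [-0.9995, 0.0302, 0.0041, -0.0266], [-0.0069, -0.0938, -0.9956, 1.2], [0.0, 0.0, 0.0, 1.0]]
{'time': 0.1, 'q': [67.271, 22.011, 0.938, 78.553, -0.361, 79.538, -2.665], 'dq': [0.034, -0.105, 0.002, -0.173, 0.06, 0.037, -0.129], 'joint_torque': [0.004, -62.913, 0.848, -37.276, 0.017, 0.01, -0.0], 'tool_pos': [0.205, -0.59, 0.23], 'orientation': [[0.945, 0.328, -0.001], [0.328, -0.945, 0.002], [-0.0, -0.002, -1.0]], 'wrist_force': [-0.304, 0.588, 0.254], 'ft_torque': [-0.019, 0.094, 0.013], 'grip_force': 0.0, 'grip_width': 1.001}
-0.0187 ['MotionError', '__class__', '__delattr__', '__dict__', '__dir__', '__doc__', '__eq__', '__format__', '__ge__', '__getattribute__', '__getstate__', '__gt__', '__hash__', '__init__', '__init_subclass__', '__le__', '__lt__', '__module__', '__ne__', '__new__', '__reduce__', '__reduce_ex__', '__repr__', '__setattr__', '__sizeof__', '__str__', '__subclasshook__', '__weakref__', 'grasp_offset']
```

View pics/side0.png

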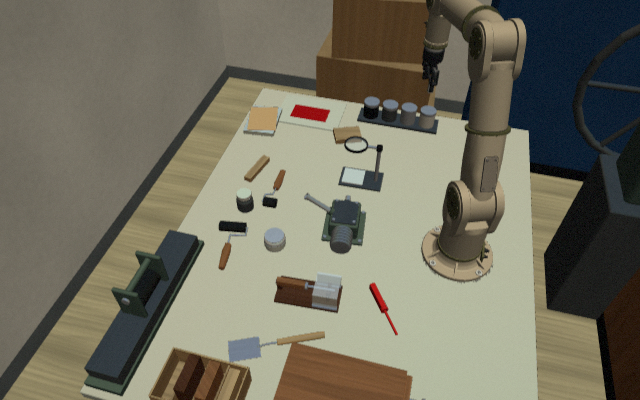

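View pics/top0.png

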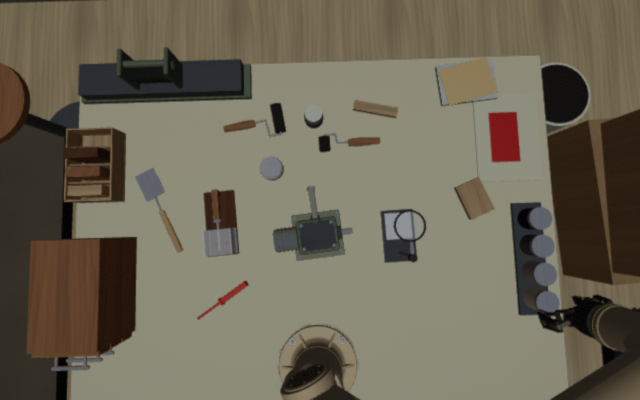

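```bash
cat > h.py <<'E'
import cv2,numpy as np
def crop(im,x0,y0,x1,y1,s): return cv2.resize(im[y0:y1,x0:x1],None,fx=s,fy=s,interpolation=cv2.INTER_CUBIC)
from rig import eyes
M={n:eyes.camera_model(n) for n in("side","top")}
def ray(n,p):
    K=M[n]["intrinsics"];T=np.array(M[n]["T"]);d=T[:3,:3]@np.linalg.inv(K)@[p[0],p[1],1];return T[:3,3],d/np.linalg.norm(d)
def tri(ps,pt):
    (a,u),(b,v)=ray("side",ps),ray("top",pt)
    s=np.linalg.lstsq(np.c_[u,-v],b-a,rcond=None)[0];P,Q=a+s[0]*u,b+s[1]*v
    return (P+Q)/2,np.linalg.norm(P-Q)
def atz(n,p,z):
    a,u=ray(n,p);return a+u*(z-a[2])/u[2]
def proj(n,P):
    T=np.linalg.inv(M[n]["T"]);c=T[:3,:3]@P+T[:3,3];c=np.array(M[n]["intrinsics"])@c;return c[:2]/c[2]
E
python3 - <<'E'
from h import *
s=cv2.imread("pics/side0.png");t=cv2.imread("pics/top0.png")
def grid(im,x0,y0,x1,y1,sc):
    c=crop(im,x0,y0,x1,y1,sc)
    for x in range(x0-x0%10+10,x1,10): cv2.line(c,(int((x-x0+.5)*sc),0),(int((x-x0+.5)*sc),6 if x%50 else 18),(0,255,255),1)
    for y in range(y0-y0%10+10,y1,10): cv2.line(c,(0,int((y-y0+.5)*sc)),(6 if y%50 else 18,int((y-y0+.5)*sc)),(0,255,255),1)
    return c
a=np.hstack([grid(s,265,260,345,320,5),grid(s,298,180,378,240,5)])
b=np.hstack([grid(s,330,130,390,190,5),grid(t,190,185,290,245,5)])
b=np.hstack([grid(t,195,183,245,263,6)[:, :],np.zeros((480,4,3),np.uint8),grid(t,290,183,420,263,6)[:, :490]])
cv2.imwrite("pics/c1.png",a[:,:800]);cv2.imwrite("pics/c2.png",b)
E
```

```text
(no output)
```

View pics/c1.png

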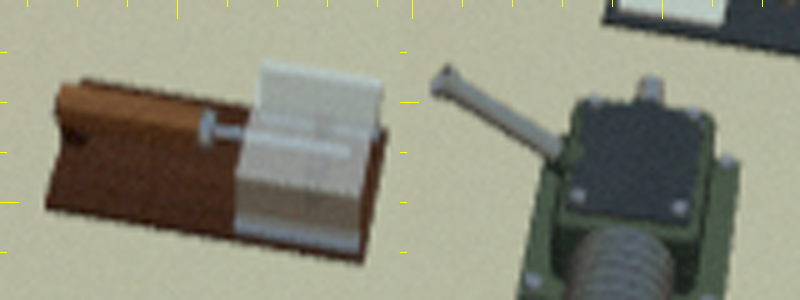

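View pics/c2.png

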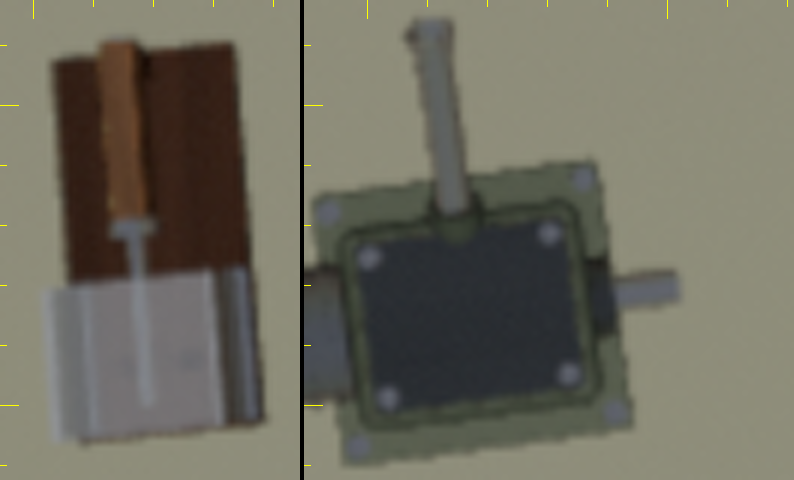

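```bash
cat > m.py <<'E'
from h import *
from scipy.optimize import least_squares
A=lambda u,v:(265+(u+.5)/5-.5,260+(v+.5)/5-.5)
B=lambda u,v:(298+(u-400+.5)/5-.5,180+(v+.5)/5-.5)
C=lambda u,v:(195+(u+.5)/6-.5,183+(v+.5)/6-.5)
D=lambda u,v:(290+(u-304+.5)/6-.5,183+(v+.5)/6-.5)
def fit(obs,x0):
    def f(x):
        R=np.array([[np.cos(x[2]),-np.sin(x[2])],[np.sin(x[2]),np.cos(x[2])]])
        return np.concatenate([proj(n,np.r_[R@P[:2]+x[:2],P[2]])-p for n,p,P in obs])
    r=least_squares(f,x0,loss="soft_l1");print("pose",np.round(r.x[:2],4),np.degrees(r.x[2]).round(2));print("res",f(r.x).reshape(-1,2).round(1).tolist());return r.x
E
python3 - <<'E'
from m import *
for nm,s,t in(("collar",A(206,128),C(133,228)),("tip",A(348,152),C(149,402)),("handle end",A(67,90),C(121,44)),("mouth",B(443,79),D(432,25)),("cover edge c",A(250,115),C(140,275)),("tube root",B(560,150),D(455,210))):
    p,e=tri(s,t);print(nm,p.round(4),round(e,4))
obs=[("top",C(52,60),(.1,.048,.01)),("top",C(235,43),(.1,-.048,.01)),("top",C(264,424),(-.1,-.048,.01)),("top",C(133,228),(.011,0,.055)),
("top",C(149,405),(-.078,0,.047)),("top",C(121,44),(.105,0,.06)),("side",A(47,208),(.1,.048,.01)),("side",A(363,262),(-.1,.048,.01)),("side",A(387,133),(-.1,-.048,.01)),("side",A(206,128),(.011,0,.047))]
print("rest");x=fit(obs,[.45,.25,0])
obs=[("top",D(340,232),(.05,.06,.087)),("top",D(577,202),(.05,-.06,.087)),("top",D(603,397),(-.05,-.06,.087)),("top",D(363,430),(-.05,.06,.087)),
("top",D(314,197),(.07,.075,.012)),("top",D(597,162),(.07,-.075,.012)),("top",D(633,430),(-.07,-.075,.012)),("top",D(346,465),(-.07,.075,.012)),
("top",D(432,25),(.135,0,.139)),("side",B(443,79),(.135,0,.135))]
print("drive");x=fit(obs,[.4,0,0])
print(proj("side",np.r_[x[0]+.135*np.cos(x[2]),x[1]+.135*np.sin(x[2]),.135]),B(443,79))
E
```

```text
collar [0.4395 0.2901 0.049 ] 0.0021
tip [0.3524 0.2829 0.0474] 0.0031
handle end [0.5295 0.2926 0.0589] 0.0058
mouth [0.5221 0.0016 0.1346] 0.0067
cover edge c [0.4149 0.2828 0.0625] 0.0043
tube root [ 0.4392 -0.0053  0.0807] 0.0019
rest
pose [0.4307 0.2888] 3.62
res [[-0.0, 0.8], [0.0, 0.8], [-0.2, 1.7], [-0.3, -0.4], [-0.2, -0.1], [-0.9, -1.0], [-0.6, -1.3], [0.2, -0.5], [0.6, -0.8], [-0.9, 0.0]]
drive
pose [ 0.3888 -0.0113] 5.55
res [[-0.9, -0.6], [0.6, -0.8], [0.8, 1.2], [-0.6, 1.0], [-0.4, -0.3], [0.4, -0.5], [0.3, 0.0], [-0.3, 0.4], [0.1, 0.7], [-1.3, -0.2]]
[304.89283195 195.1637235 ] (306.2, 195.4)
```

```bash
python3 - <<'E'
from h import *
s=cv2.imread("pics/side0.png");t=cv2.imread("pics/top0.png")
def grid(im,x0,y0,x1,y1,sc): return crop(im,x0,y0,x1,y1,sc)
cv2.imwrite("pics/c3.png",np.hstack([grid(t,375,195,440,270,6),grid(s,330,125,395,200,6)]))
E
```

```text
(no output)
```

View pics/c3.png

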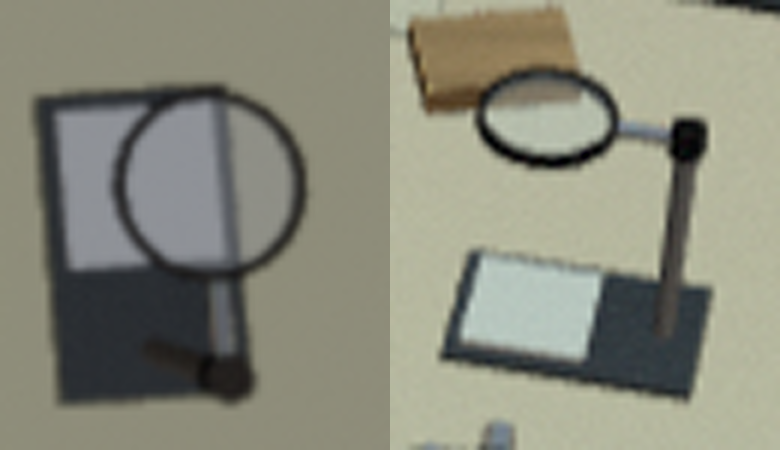

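The crops show the wooden-handled rod in the brown rest: collar at side (306,285) and top (217,221), tip at top (219.5,250). The red lookalike is at side (383,305) and top (225,300), off the rest, so the rod in the rest is my choice. The tube mouth is at side (306,195) and top (311,187), and the lens ring centre is at top (409.5,225.3) and side (356,144).

```bash
python3 - <<'E'
from m import *
E=lambda u,v:(375+(u+.5)/6-.5,195+(v+.5)/6-.5)
F=lambda u,v:(330+(u-390+.5)/6-.5,125+(v+.5)/6-.5)
print(tri(F(548,117),E(209,184)))
obs=[("top",E(36,99),(.05,.05,.01)),("top",E(60,403),(-.11,.05,.01)),("top",E(54,113),(.04,.04,.014)),("top",E(69,268),(-.04,.04,.014)),("top",E(209,184),(0,0,.17)),
("side",F(548,117),(0,0,.17)),("side",F(475,251),(.05,-.05,.01)),("side",F(442,358),(.05,.05,.01)),("side",F(690,400),(-.11,.05,.01)),("side",F(711,290),(-.11,-.05,.01))]
fit(obs,[.4,-.2,0])
E
```

```text
(array([ 0.4085346 , -0.25984577,  0.170824  ]), np.float64(0.003493908912811693))
pose [ 0.4081 -0.2594] 1.57
res [[-0.3, -0.3], [-0.5, 1.1], [0.4, 0.3], [-0.2, 0.5], [-0.1, 0.8], [-0.4, 0.3], [-1.2, -0.6], [-0.9, -1.1], [-0.3, -0.8], [0.1, -0.3]]
```

Call:
{"api": "step_arm", "payload": {"rows": [0, 0, 0, 0, 0, -0.13, 1, 0, 0, 0, 0, 0, -0.13, 1, 0, 0, 0, 0.1, -0.05, 0, 1, 0, 0, 0, 0.1, -0.05, 0, 1], "newtons": 60}}

```text
time: 0.43
tool_pos: [0.2504, -0.5443, 0.3118]
orientation: [[0.946, 0.323, 0.001], [0.323, -0.946, -0.005], [-0.0, 0.005, -1.0]]
wrist_force: [1.9, 0.5, -0.4]
grip_width: 0.995
grip_force: 0.0
```

Call:
{"api": "step_arm", "payload": {"rows": [0, 0, 0.0563, 0, 0, 0, 1, 0, 0, 0.0563, 0, 0, 0, 1, 0, 0, 0.0563, 0, 0, 0, 1, 0, 0, 0, 0, 0, 0, 1]}}

```text
time: 0.77
tool_pos: [0.2517, -0.5421, 0.3089]
orientation: [[0.998, 0.065, -0.0], [0.065, -0.998, 0.001], [-0.0, -0.001, -1.0]]
wrist_force: [0.3, 0.2, 0.2]
grip_width: 1.001
grip_force: 0.0
```

```bash
cat > mv.py <<'E'
import numpy as np
from math import ceil
from rig import sensors
from scipy.spatial.transform import Rotation as Ro
d=np.deg2rad
RY,DY,LY=d(3.62),d(5.55),d(1.57)
G=.0187
def yawR(y,tilt=0): # tool x along yaw (handle dir), tool z down, tilted outward
    a=np.array([np.cos(y)*np.cos(tilt),np.sin(y)*np.cos(tilt),np.sin(tilt)]);yy=np.array([np.sin(y),-np.cos(y),0])
    return np.c_[a,yy,np.cross(a,yy)]
def rows(p1,R1,step=.035,p0=None,R0=None):
    s=sensors.sense();p0=s["tool_pos"] if p0 is None else p0;R0=s["orientation"] if R0 is None else R0
    p0=np.array(p0);R0=np.array(R0);w=Ro.from_matrix(R0.T@R1).as_rotvec()
    n=max(ceil(np.linalg.norm(p1-p0)/step),ceil(np.linalg.norm(w)/d(6)),1)
    print(n,"rows; w/row",np.round(w/n/(np.pi/2),4));q=[]
    for k in range(n):
        Rk=R0@Ro.from_rotvec(w*k/n).as_matrix()
        q.append(np.round(Rk.T@((p1-p0)/n)/.3,4))
    print(q[0].tolist() if np.linalg.norm(w)<.01 else [a.tolist() for a in q])
rest=np.array([.4307,.2888,0]);rx=np.array([np.cos(RY),np.sin(RY),0])
drv=np.array([.3888,-.0113,0]);mouth=drv+[.135*np.cos(DY),.135*np.sin(DY),.135]
ta=np.array([np.cos(DY)*np.cos(d(35)),np.sin(DY)*np.cos(d(35)),np.sin(d(35))])
E
python3 - <<'E'
from mv import *
R=yawR(RY);h=rest+rx*.06;print(h,mouth,ta)
rows(np.array([.55,-.15,.30]),R)
rows(np.array([h[0],h[1],.15]),R,p0=[.55,-.15,.30],R0=R)
s=sensors.sense();print(s["q"],s["tool_pos"],s["orientation"])
E
```

```text
[0.49058028 0.29258833 0.        ] [0.52316714 0.00175644 0.135     ] [0.81531201 0.07922377 0.57357644]
15 rows; w/row [-0.      0.      0.0001]
[0.0718, -0.0827, 0.002]
14 rows; w/row [0. 0. 0.]
[-0.0075, -0.1061, 0.0357]
[ 60.96251133  17.37759088   1.44029409  74.92526245  -0.42820539
  87.75590274 -23.93322276] [ 0.25173856 -0.54213497  0.30887383] [[ 9.97901400e-01  6.47501128e-02 -4.68563138e-04]
 [ 6.47504771e-02 -9.97901158e-01  8.09276996e-04]
 [-4.15178921e-04 -8.37918334e-04 -9.99999563e-01]]
```

Call:
{"api": "step_arm", "payload": {"rows": [0, 0, 0, 0.0718, -0.0827, 0.002, 1, 0, 0, 0, 0.0718, -0.0827, 0.002, 1, 0, 0, 0, 0.0718, -0.0827, 0.002, 1, 0, 0, 0, 0.0718, -0.0827, 0.002, 1, 0, 0, 0, 0.0718, -0.0827, 0.002, 1, 0, 0, 0, 0.0718, -0.0827, 0.002, 1, 0, 0, 0, 0.0718, -0.0827, 0.002, 1, 0, 0, 0, 0.0718, -0.0827, 0.002, 1, 0, 0, 0, 0.0718, -0.0827, 0.002, 1, 0, 0, 0, 0.0718, -0.0827, 0.002, 1, 0, 0, 0, 0.0718, -0.0827, 0.002, 1, 0, 0, 0, 0.0718, -0.0827, 0.002, 1, 0, 0, 0, 0.0718, -0.0827, 0.002, 1, 0, 0, 0, 0.0718, -0.0827, 0.002, 1, 0, 0, 0, 0.0718, -0.0827, 0.002, 1]}}

```text
time: 2.02
tool_pos: [0.5491, -0.1479, 0.3001]
orientation: [[0.997, 0.071, -0.0], [0.071, -0.997, 0.0], [-0.0, -0.0, -1.0]]
wrist_force: [1.1, -0.6, -0.2]
grip_width: 1.0
grip_force: 0.0
```

Call:
{"api": "step_arm", "payload": {"rows": [0, 0, 0, -0.0075, -0.1061, 0.0, 1, 0, 0, 0, -0.0075, -0.1061, 0.0, 1, 0, 0, 0, -0.0075, -0.1061, 0.0, 1, 0, 0, 0, -0.0075, -0.1061, 0.0, 1, 0, 0, 0, -0.0075, -0.1061, 0.0, 1, 0, 0, 0, -0.0075, -0.1061, 0.0, 1, 0, 0, 0, -0.0075, -0.1061, 0.0, 1, 0, 0, 0, -0.0075, -0.1061, 0.05, 1, 0, 0, 0, -0.0075, -0.1061, 0.05, 1, 0, 0, 0, -0.0075, -0.1061, 0.08, 1, 0, 0, 0, -0.0075, -0.1061, 0.08, 1, 0, 0, 0, -0.0075, -0.1061, 0.08, 1, 0, 0, 0, -0.0075, -0.1061, 0.08, 1, 0, 0, 0, -0.0075, -0.1061, 0.08, 1, 0, 0, 0, 0, 0, 0, 1, 0, 0, 0, 0, 0, 0, 1]}}

```text
time: 3.35
tool_pos: [0.4844, 0.295, 0.1483]
orientation: [[0.997, 0.076, -0.004], [0.076, -0.997, -0.001], [-0.004, 0.0, -1.0]]
wrist_force: [0.8, -0.7, -0.8]
grip_width: 1.0
grip_force: 0.0
```

```bash
python3 - <<'E'
from mv import *
from h import *
R=yawR(RY);h=rest+rx*.06
s=sensors.sense();print(np.round(s["q"],1),s["tool_pos"],s["orientation"])
rows(np.array([h[0],h[1],.0285]),R)
t=eyes.get_image("top")[:,:,::-1];q=eyes.get_image("side")[:,:,::-1]
cv2.imwrite("pics/a1.png",np.hstack([crop(t,180,160,280,270,4),crop(q,240,210,340,320,4)]))
E
```

```text
[  -8.1   21.5  -33.4   93.2   12.4   69.2 -129.8] [0.4844118  0.29501699 0.14826457] [[ 9.97129810e-01  7.55972524e-02 -4.14694858e-03]
 [ 7.55952445e-02 -9.97138381e-01 -6.39018186e-04]
 [-4.18338961e-03  3.23694490e-04 -9.99991197e-01]]
4 rows; w/row [0.0001 0.0007 0.002 ]
[[0.0054, 0.0024, 0.0998], [0.0053, 0.0024, 0.0998], [0.0052, 0.0024, 0.0998], [0.0051, 0.0024, 0.0998]]
```

View pics/a1.png

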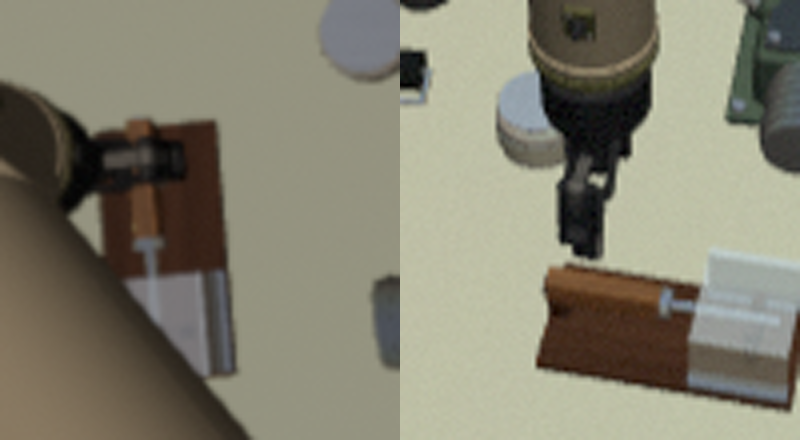

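The top view shows the fingers straddling the handle at about (219,198), and the gripper is clear of the cover. Descending now.

Call:
{"api": "step_arm", "payload": {"rows": [0, 0.0007, 0.002, 0.0053, 0.0024, 0.0998, 1, 0, 0.0007, 0.002, 0.0053, 0.0024, 0.0998, 1, 0, 0.0007, 0.002, 0.0053, 0.0024, 0.0998, 1, 0, 0.0007, 0.002, 0.0053, 0.0024, 0.0998, 1, 0, 0, 0, 0, 0, 0, 1, 0, 0, 0, 0, 0, 0, 1]}}

```text
time: 3.95
tool_pos: [0.4937, 0.2891, 0.0306]
orientation: [[0.999, 0.054, 0.003], [0.054, -0.999, -0.001], [0.003, 0.001, -1.0]]
wrist_force: [0.2, 0.7, 0.4]
grip_width: 1.0
grip_force: 0.0
```

Call:
{"api": "step_arm", "payload": {"rows": [0, 0, 0, 0, 0, 0, 0, 0, 0, 0, 0, 0, 0, 0, 0, 0, 0, 0, 0, 0, 0, 0, 0, 0, 0, 0, 0, 0, 0, 0, 0, 0, 0, 0, 0, 0, 0, 0, 0, 0, 0, 0, 0, 0, 0, 0, 0, 0, 0, 0, 0, 0, 0, 0, 0, 0]}}

```text
time: 4.62
tool_pos: [0.4937, 0.2912, 0.0315]
orientation: [[0.998, 0.056, 0.006], [0.056, -0.998, 0.001], [0.006, -0.0, -1.0]]
wrist_force: [-1.6, -1.2, 6.2]
grip_width: 0.203
grip_force: 58.5
```

```bash
python3 - <<'E'
from mv import *
R=yawR(RY);s=sensors.sense();h=rest+rx*.06
print(s["tool_pos"],R.T@(s["tool_pos"]-h), Ro.from_matrix(R.T@s["orientation"]).as_rotvec(degrees=True),s["wrist_force"],s["ft_torque"],s["q"])
E
```

```text
[0.49372489 0.2912497  0.03150257] [ 0.00305381  0.00153451 -0.03150257] [0.02583447 0.32192482 0.40586809] [-1.63403161 -1.15605813  6.15906206] [-0.13808781  0.24428561 -0.01255907] [  -9.91099031   29.16734932  -30.61637949   99.21028937   17.58784888
   56.12284099 -133.97197555]
```

Call:
{"api": "step_arm", "payload": {"rows": [0, 0, 0, 0, 0, -0.0067, 0, 0, 0, 0, 0, 0, -0.0067, 0, 0, 0, 0, 0.03, 0, 0, 0, 0, 0, 0, 0.04, 0, 0, 0, 0, 0, 0, 0.05, 0, 0, 0, 0, 0, 0, 0.05, 0, 0, 0, 0, 0, 0, 0.05, 0, 0, 0, 0, 0, 0, 0.045, 0, 0, 0, 0, 0, 0, 0, 0, 0, 0, 0, 0, 0, 0, 0, 0, 0], "newtons": 80}}

```text
time: 5.45
tool_pos: [0.5731, 0.2949, 0.0342]
orientation: [[0.998, 0.055, 0.004], [0.055, -0.998, 0.0], [0.004, 0.0, -1.0]]
wrist_force: [0.1, -0.3, -1.3]
grip_width: 0.197
grip_force: 78.1
```

```bash
python3 - <<'E'
from mv import *
R=yawR(RY);s=sensors.sense();h=rest+rx*.06
print(s["tool_pos"],R.T@(s["tool_pos"]-h), Ro.from_matrix(R.T@s["orientation"]).as_rotvec(degrees=True),s["wrist_force"],s["ft_torque"],s["q"])
E
```

```text
[0.57314762 0.29490402 0.03424604] [ 0.0825488   0.00290215 -0.03424604] [-0.00663935  0.2072249   0.47887965] [ 0.08074387 -0.26366716 -1.34337098] [ 0.0105507  0.0469939 -0.0045612] [ -10.0120971    36.34457809  -28.6789226    87.19207696   19.07226418
   61.16912706 -130.06236386]
```

Call:
{"api": "step_arm", "payload": {"rows": [0, 0, 0, 0, 0, -0.08, 0, 0, 0, 0, 0, 0, -0.12, 0, 0, 0, 0, 0, 0, -0.12, 0, 0, 0, 0, 0, 0, -0.12, 0, 0, 0, 0, 0, 0, -0.12, 0, 0, 0, 0, 0, 0, -0.12, 0, 0, 0, 0, 0, 0, -0.06, 0, 0, 0, 0, 0, 0, 0, 0, 0, 0, 0, 0, 0, 0, 0]}}

```text
time: 6.2
tool_pos: [0.5713, 0.296, 0.258]
orientation: [[0.998, 0.057, 0.006], [0.057, -0.998, 0.001], [0.006, -0.001, -1.0]]
wrist_force: [0.2, 0.4, -2.2]
grip_width: 0.196
grip_force: 78.3
```

```bash
python3 - <<'E'
from mv import *
s=sensors.sense();print(s["tool_pos"],s["q"])
off=np.array([-.003,0,-.0155])
R=yawR(DY,d(35)); p=mouth+ta*.175-R@off
print(p); rows(p,R)
E
```

```text
[0.57130477 0.29598557 0.25800502] [  -9.36348202   26.66157903  -31.49268204   71.74101235   13.77378003
   84.89974874 -125.97227152]
[0.67714144 0.0167181  0.22439975]
9 rows; w/row [ 0.0008  0.0428 -0.0028]
[[0.0332, 0.1055, 0.0126], [0.0318, 0.1057, 0.0146], [0.0303, 0.1058, 0.0166], [0.0287, 0.106, 0.0184], [0.0269, 0.1061, 0.0201], [0.025, 0.1063, 0.0217], [0.0231, 0.1064, 0.0232], [0.021, 0.1065, 0.0246], [0.0189, 0.1066, 0.0258]]
```

Call:
{"api": "step_arm", "payload": {"rows": [0.0008, 0.0428, -0.0028, 0.0332, 0.1055, 0.0126, 0, 0.0008, 0.0428, -0.0028, 0.0318, 0.1057, 0.0146, 0, 0.0008, 0.0428, -0.0028, 0.0303, 0.1058, 0.0166, 0, 0.0008, 0.0428, -0.0028, 0.0287, 0.106, 0.0184, 0, 0.0008, 0.0428, -0.0028, 0.0269, 0.1061, 0.0201, 0, 0.0008, 0.0428, -0.0028, 0.025, 0.1063, 0.0217, 0, 0.0008, 0.0428, -0.0028, 0.0231, 0.1064, 0.0232, 0, 0.0008, 0.0428, -0.0028, 0.021, 0.1065, 0.0246, 0, 0.0008, 0.0428, -0.0028, 0.0189, 0.1066, 0.0258, 0, 0, 0, 0, 0, 0, 0, 0, 0, 0, 0, 0, 0, 0, 0, 0, 0, 0, 0, 0, 0, 0]}}

```text
time: 7.2
tool_pos: [0.6759, 0.0161, 0.2213]
orientation: [[0.818, 0.096, 0.567], [0.079, -0.995, 0.055], [0.569, 0.0, -0.822]]
wrist_force: [0.4, -0.2, -1.3]
grip_width: 0.199
grip_force: 78.5
```

```bash
python3 - <<'E'
from mv import *
from h import *
s=sensors.sense();R=np.array(s["orientation"]);print(s["tool_pos"],s["q"])
off=np.array([-.003,0,-.0155])
R1=yawR(DY,d(35)); p=mouth+ta*.175-R1@off
rows(p,R1)
t=eyes.get_image("top")[:,:,::-1];q=eyes.get_image("side")[:,:,::-1]
cv2.imwrite("pics/top_pre.png",t);cv2.imwrite("pics/side_pre.png",q)
tip=s["tool_pos"]+R@(off-[.138,0,0]);col=s["tool_pos"]+R@(off-[.053,0,0])
print("pred tip",tip,proj("top",tip),proj("side",tip),"col",proj("top",col),proj("side",col),"mouth",proj("top",mouth),proj("side",mouth))
cv2.imwrite("pics/a2.png",np.hstack([crop(t,280,130,340,200,6),crop(q,255,155,325,225,6)]))
E
```

```text
[0.67592654 0.01606788 0.22133399] [ 20.89219058   7.82748882 -26.2708393  106.75146172   5.07110436
  31.56433919 -92.065155  ]
1 rows; w/row [ 0.0003  0.0032 -0.0003]
[0.0093, -0.0018, -0.006]
pred tip [0.5517757  0.00407648 0.15377641] [309.75375246 176.58202176] [296.38370379 190.05274426] col [305.90453191 148.30096866] [275.09835802 176.99428429] mouth [311.0801561  187.54278133] [304.89573549 195.15449056]
```

View pics/a2.png

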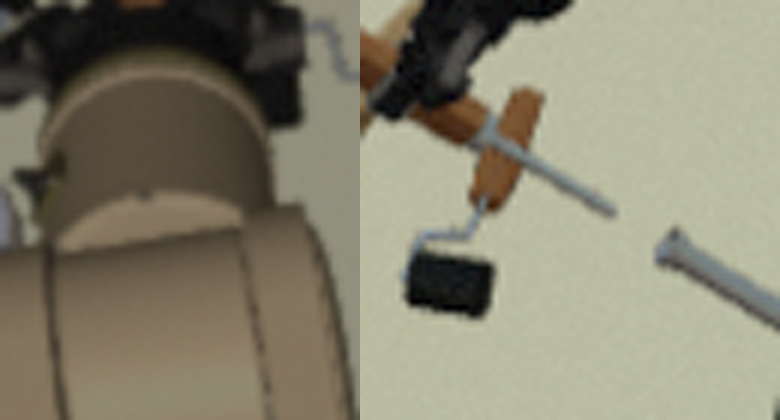

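Side view: the tip is at (296.8,189.9), where I predicted (296.4,190.1). The mouth is at about (306,195.5), on the rod's line. Inserting now.

Call:
{"api": "step_arm", "payload": {"rows": [0.0003, 0.0032, -0.0003, 0.0, -0.0018, -0.006, 0, 0, 0, 0, -0.03, 0, 0, 0, 0, 0, 0, -0.04, 0, 0, 0, 0, 0, 0, -0.04, 0, 0, 0, 0, 0, 0, -0.03, 0, 0, 0, 0, 0, 0, -0.02, 0, 0, 0, 0, 0, 0, 0, 0, 0, 0]}}

```text
time: 7.88
tool_pos: [0.6358, 0.0127, 0.1961]
orientation: [[0.814, 0.097, 0.573], [0.08, -0.995, 0.055], [0.575, 0.001, -0.818]]
wrist_force: [0.5, -0.1, -1.4]
grip_width: 0.194
grip_force: 78.5
```

```bash
cat > chk.py <<'E'
from mv import *
s=sensors.sense();R=np.array(s["orientation"]);off=np.array([-.003,0,-.0155])
R1=yawR(DY,d(35));c=s["tool_pos"]+R@(off-[.053,0,0]);t=s["tool_pos"]+R@(off-[.138,0,0])
print("collar in tube (along,y,perp) mm",(R1.T@(c-mouth)*1e3).round(2),"tip",(R1.T@(t-mouth)*1e3).round(2),"rot deg",Ro.from_matrix(R1.T@R).as_rotvec(degrees=True).round(2))
print("F tool",(R.T@s["wrist_force"]).round(2),"T tool",(R.T@s["ft_torque"]).round(3),"q",np.round(s["q"],1))
E
python3 chk.py
```

```text
collar in tube (along,y,perp) mm [71.69  0.1  -0.58] tip [-13.31   0.2   -0.41] rot deg [-0.03  0.11 -0.06]
F tool [-0.41  0.17  1.45] T tool [-0.003 -0.733 -0.005] q [ 22.7   4.1 -26.8 114.3   1.5  27.  -89. ]
```

Call:
{"api": "step_arm", "payload": {"rows": [0, 0, 0, -0.03, 0, 0.0005, 0, 0, 0, 0, -0.03, 0, 0.0005, 0, 0, 0, 0, -0.03, 0, 0.0005, 0, 0, 0, 0, -0.02, 0, 0, 0, 0, 0, 0, 0, 0, 0, 0]}}

```text
time: 8.3
tool_pos: [0.6089, 0.0096, 0.1763]
orientation: [[0.814, 0.097, 0.572], [0.08, -0.995, 0.055], [0.575, 0.001, -0.818]]
wrist_force: [-0.2, -0.3, -1.1]
grip_width: 0.197
grip_force: 78.5
```

```bash
python3 chk.py
```

```text
collar in tube (along,y,perp) mm [38.23  0.49  0.1 ] tip [-46.77   0.54   0.22] rot deg [-0.04  0.08 -0.03]
F tool [-0.85  0.26  0.79] T tool [ 0.06  -0.77   0.018] q [ 23.7   2.  -27.  119.1  -1.2  24.1 -86.5]
```

Free in the bore, with no contact forces. Continuing in.

Call:
{"api": "step_arm", "payload": {"rows": [0, 0, 0, -0.03, 0, 0, 0, 0, 0, 0, -0.03, 0, 0, 0, 0, 0, 0, -0.03, 0, 0, 0, 0, 0, 0, -0.015, 0, 0, 0, 0, 0, 0, 0, 0, 0, 0]}}

```text
time: 8.72
tool_pos: [0.5835, 0.0072, 0.1584]
orientation: [[0.814, 0.097, 0.572], [0.08, -0.995, 0.055], [0.575, 0.001, -0.818]]
wrist_force: [0.1, 0.7, -2.0]
grip_width: 0.192
grip_force: 78.5
```

```bash
python3 chk.py
```

```text
collar in tube (along,y,perp) mm [7.03 0.47 0.14] tip [-77.97   0.52   0.29] rot deg [-0.04  0.1  -0.04]
F tool [-1.02 -0.72  1.67] T tool [-0.019 -0.766  0.029] q [ 2.440e+01  1.000e-01 -2.700e+01  1.235e+02 -4.400e+00  2.140e+01
 -8.350e+01]
```

Call:
{"api": "step_arm", "payload": {"rows": [0, 0, 0, -0.01, 0, 0, 0, 0, 0, 0, -0.01, 0, 0, 0, 0, 0, 0, -0.005, 0, 0, 0, 0, 0, 0, 0, 0, 0, 0]}}

```text
time: 9.05
tool_pos: [0.579, 0.0068, 0.1556]
orientation: [[0.813, 0.097, 0.574], [0.08, -0.995, 0.055], [0.577, 0.001, -0.817]]
wrist_force: [0.8, 0.1, -2.0]
grip_width: 0.195
grip_force: 78.6
```

```bash
python3 chk.py
```

```text
collar in tube (along,y,perp) mm [1.65 0.42 0.06] tip [-83.35   0.5    0.42] rot deg [-0.04  0.24 -0.05]
F tool [-0.5  -0.07  2.06] T tool [-0.02  -0.729 -0.074] q [ 24.5  -0.3 -27.  124.4  -5.2  20.8 -82.7]
```

Call:
{"api": "step_arm", "payload": {"rows": [0, 0, 0, -0.005, 0, 0, 0, 0, 0, 0, -0.005, 0, 0, 0, 0, 0, 0, 0, 0, 0, 0, 0, 0, 0, 0, 0, 0, 0]}}

```text
time: 9.38
tool_pos: [0.5786, 0.0068, 0.1559]
orientation: [[0.81, 0.097, 0.578], [0.08, -0.995, 0.055], [0.581, 0.001, -0.814]]
wrist_force: [7.0, 0.6, -0.5]
grip_width: 0.194
grip_force: 78.3
```

```bash
python3 chk.py
```

```text
collar in tube (along,y,perp) mm [ 1.47  0.42 -0.19] tip [-83.53   0.53   0.57] rot deg [-0.05  0.51 -0.07]
F tool [5.37 0.1  4.49] T tool [ 0.052  0.678 -0.037] q [ 24.5  -0.5 -27.  124.6  -5.5  20.4 -82.4]
```

Call:
{"api": "step_arm", "payload": {"rows": [0, 0, 0, -0.007, 0, 0, 0, 0, 0, 0, -0.007, 0, 0, 0, 0, 0, 0, 0, 0, 0, 0, 0, 0, 0, 0, 0, 0, 0, 0, 0, 0, 0, 0, 0, 0]}}

```text
time: 9.8
tool_pos: [0.5782, 0.0067, 0.1567]
orientation: [[0.806, 0.097, 0.584], [0.08, -0.995, 0.055], [0.587, 0.002, -0.81]]
wrist_force: [14.5, 2.0, 2.1]
grip_width: 0.191
grip_force: 78.3
```

```bash
python3 chk.py; python3 - <<'E'
from h import *
q=eyes.get_image("side")[:,:,::-1]
cv2.imwrite("pics/a3.png",crop(q,270,150,350,230,6))
E
```

```text
collar in tube (along,y,perp) mm [ 1.42  0.45 -0.66] tip [-83.57   0.6    0.7 ] rot deg [-0.08  0.92 -0.1 ]
F tool [13.06 -0.54  6.89] T tool [ 0.169  2.393 -0.03 ] q [ 24.6  -0.8 -27.  125.   -6.   19.9 -81.9]
```

View pics/a3.png

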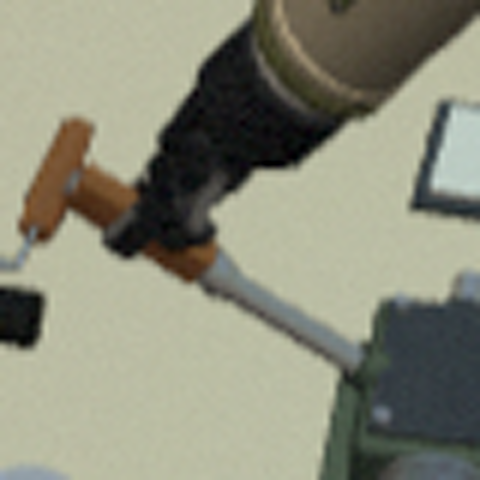

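The picture shows the collar flush on the tube mouth at about (305,195). The axial force rises with no further travel, so the rod is seated. Drawing it out.

Call:
{"api": "step_arm", "payload": {"rows": [0, 0, 0, 0.015, 0, 0, 0, 0, 0, 0, 0.03, 0, 0, 0, 0, 0, 0, 0.04, 0, 0, 0, 0, 0, 0, 0.04, 0, 0, 0, 0, 0, 0, 0.04, 0, 0, 0, 0, 0, 0, 0.04, 0, 0, 0, 0, 0, 0, 0.04, 0, 0, 0, 0, 0, 0, 0.04, 0, 0, 0, 0, 0, 0, 0.04, 0, 0, 0, 0, 0, 0, 0.04, 0, 0, 0, 0, 0, 0, 0.04, 0, 0, 0, 0, 0, 0, 0, 0, 0, 0, 0, 0, 0, 0, 0, 0, 0]}}

```text
time: 10.93
tool_pos: [0.6718, 0.016, 0.2208]
orientation: [[0.814, 0.097, 0.573], [0.08, -0.995, 0.055], [0.576, 0.001, -0.818]]
wrist_force: [-1.0, 0.1, -1.9]
grip_width: 0.202
grip_force: 79.2
```

```bash
python3 chk.py; python3 - <<'E'
from mv import *
s=sensors.sense();print(s["tool_pos"])
off=np.array([-.003,0,-.0155]);R=yawR(LY)
rp=np.array([.4081,-.2594,.090]);f=np.array([np.cos(LY),np.sin(LY),0])
pf=rp+f*.138-R@off
pa=pf+[.13,.0,.15];print("A",pa,"final",pf)
rows(pa,R)
rows(pf+[.13,0,0],R,p0=pa,R0=R); rows(pf,R,p0=pf+[.13,0,0],R0=R)
E
```

```text
collar in tube (along,y,perp) mm [1.1547e+02 2.5000e-01 2.0000e-02] tip [30.47  0.3   0.25] rot deg [-0.01  0.16 -0.04]
F tool [-1.87 -0.17  0.96] T tool [ 0.05  -0.815  0.049] q [ 21.4   7.2 -26.6 107.8   4.6  30.7 -91.6]
[0.67179402 0.01598283 0.22078399]
A [ 0.67904707 -0.25553685  0.2245    ] final [ 0.54904707 -0.25553685  0.0745    ]
8 rows; w/row [-0.0017 -0.0488  0.0054]
[[-0.0057, 0.1129, -0.0058], [-0.0051, 0.113, -0.0051], [-0.0045, 0.113, -0.0044], [-0.0039, 0.1131, -0.0038], [-0.0032, 0.1131, -0.0032], [-0.0025, 0.1131, -0.0027], [-0.0017, 0.1131, -0.0023], [-0.0009, 0.1132, -0.0019]]
5 rows; w/row [0. 0. 0.]
[0.0, 0.0, 0.1]
4 rows; w/row [0. 0. 0.]
[-0.1083, -0.003, 0.0]
```

Call:
{"api": "step_arm", "payload": {"rows": [-0.0017, -0.0488, 0.0054, -0.0057, 0.1129, -0.0058, 0, -0.0017, -0.0488, 0.0054, -0.0051, 0.113, -0.0051, 0, -0.0017, -0.0488, 0.0054, -0.0045, 0.113, -0.0044, 0, -0.0017, -0.0488, 0.0054, -0.0039, 0.1131, -0.0038, 0, -0.0017, -0.0488, 0.0054, -0.0032, 0.1131, -0.0032, 0, -0.0017, -0.0488, 0.0054, -0.0025, 0.1131, -0.0027, 0, -0.0017, -0.0488, 0.0054, -0.0017, 0.1131, -0.0023, 0, -0.0017, -0.0488, 0.0054, -0.0009, 0.1132, -0.0019, 0, 0, 0, 0, 0, 0, 0, 0, 0, 0, 0, 0, 0, 0, 0]}}

```text
time: 11.77
tool_pos: [0.6784, -0.2582, 0.2203]
orientation: [[1.0, 0.023, -0.005], [0.023, -1.0, 0.001], [-0.005, -0.001, -1.0]]
wrist_force: [-0.9, 1.5, -2.2]
grip_width: 0.194
grip_force: 79.1
```

Call:
{"api": "step_arm", "payload": {"rows": [0, 0, 0, 0, 0, 0.1, 0, 0, 0, 0, 0, 0, 0.1, 0, 0, 0, 0, 0, 0, 0.1, 0, 0, 0, 0, 0, 0, 0.1, 0, 0, 0, 0, 0, 0, 0.1, 0, 0, 0, 0, 0, 0, 0, 0, 0, 0, 0, 0, 0, 0, 0]}}

```text
time: 12.35
tool_pos: [0.6776, -0.2542, 0.074]
orientation: [[1.0, 0.028, -0.002], [0.028, -1.0, 0.001], [-0.002, -0.001, -1.0]]
wrist_force: [1.1, -1.0, 0.4]
grip_width: 0.196
grip_force: 79.1
```

```bash
python3 - <<'E'
from mv import *
from h import *
s=sensors.sense();R0=np.array(s["orientation"]);print(s["tool_pos"],R0.round(3).tolist(),s["wrist_force"],s["q"].round(1))
off=np.array([-.003,0,-.0155]);R=yawR(LY)
rp=np.array([.4081,-.2594,.090]);f=np.array([np.cos(LY),np.sin(LY),0])
rows(rp+f*.138-R@off,R,.03)
tip=s["tool_pos"]+R0@(off-[.138,0,0]);col=s["tool_pos"]+R0@(off-[.053,0,0])
print("tip",tip,[proj(n,x).round(1) for x in(tip,col) for n in("side","top")])
t=eyes.get_image("top")[:,:,::-1];q=eyes.get_image("side")[:,:,::-1]
cv2.imwrite("pics/a4.png",np.hstack([crop(t,370,130,440,230,5),crop(q,280,110,370,210,5)]))
E
```

```text
[ 0.67759346 -0.25419347  0.07401772] [[1.0, 0.028, -0.002], [0.028, -1.0, 0.001], [-0.002, -0.001, -1.0]] [ 1.0693439  -0.95825085  0.4185607 ] [ 27.5  41.2 -15.8  70.4  11.   70.  -76.8]
5 rows; w/row [-0.0001  0.0003  0.0001]
[-0.0857, -0.0015, -0.0001]
tip [ 0.5366835  -0.25820127  0.08981552] [array([320.6, 155. ]), array([400.4, 181.8]), array([298.7, 151.5]), array([398.2, 153.1])]
```

View pics/a4.png

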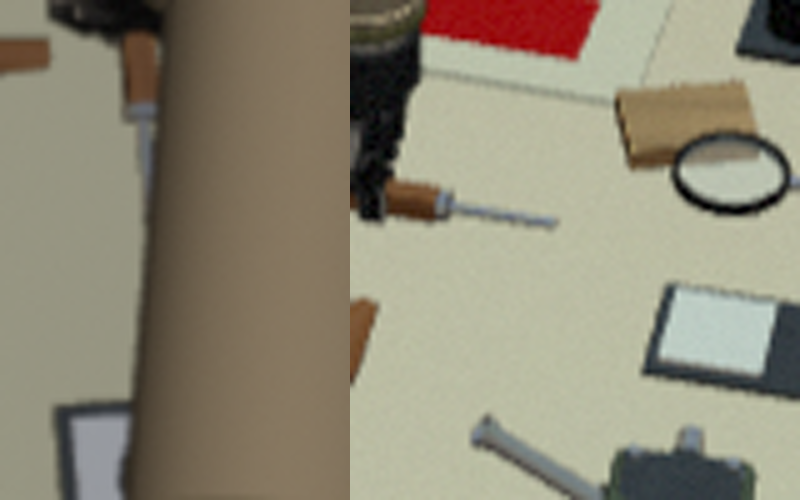

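The side view shows the tip at (321,154.5), against a predicted (320.6,155), with the rod level and clear. Moving in under the lens.

Call:
{"api": "step_arm", "payload": {"rows": [0, 0, 0, -0.05, -0.0015, 0, 0, 0, 0, 0, -0.07, -0.0015, 0, 0, 0, 0, 0, -0.075, -0.0015, 0, 0, 0, 0, 0, -0.075, -0.0015, 0, 0, 0, 0, 0, -0.075, -0.0015, 0, 0, 0, 0, 0, -0.05, 0, 0, 0, 0, 0, 0, -0.03, 0, 0, 0, 0, 0, 0, 0, 0, 0, 0, 0, 0, 0, 0, 0, 0, 0, 0, 0, 0, 0, 0, 0, 0, 0, 0, 0, 0, 0, 0, 0]}}

```text
time: 13.37
tool_pos: [0.5531, -0.2565, 0.0754]
orientation: [[1.0, 0.028, 0.003], [0.028, -1.0, -0.001], [0.003, 0.001, -1.0]]
wrist_force: [0.6, -0.4, -1.3]
grip_width: 0.198
grip_force: 79.1
```

```bash
python3 - <<'E'
from mv import *
from h import *
s=sensors.sense();R0=np.array(s["orientation"]);print(s["wrist_force"],s["q"].round(1),s["dq"].round(2))
off=np.array([-.003,0,-.0155]);tip=s["tool_pos"]+R0@(off-[.138,0,0]);print("tip-rp mm",((tip-[.4081,-.2594,.090])*1e3).round(1),proj("side",tip))
q=eyes.get_image("side")[:,:,::-1]
cv2.imwrite("pics/a5.png",crop(q,300,100,400,200,5))
E
```

```text
[ 0.59727986 -0.38092105 -1.34847384] [ 34.7  27.8 -17.1  91.7   8.9  61.6 -73.1] [0.07 0.33 0.09 0.39 0.11 0.02 0.03]
tip-rp mm [ 4.  -1.1  0.6] [353.10342624 160.43808457]
```

View pics/a5.png

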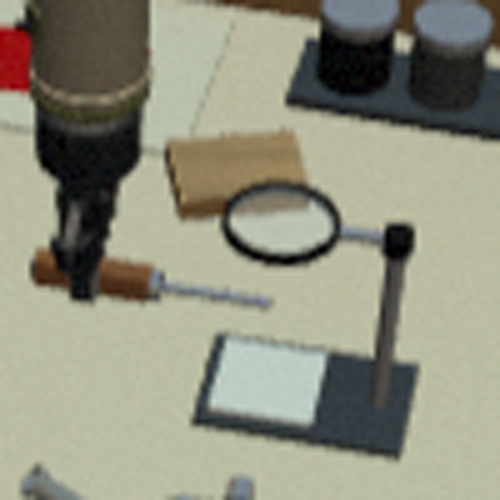

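The tip shows at (354,160.4), against a predicted (353,160.4), between the lens and the tile. By the arm pose it is within 4 mm of the reading point, held still and touching nothing else.

```bash
python3 -c "
from rig import sign_off
print(sign_off())"
```

```text
the job is handed in; nothing more can be done
None
```

The rod was drawn from the rest, seated in the guide tube until the collar stopped, and drawn out again. It is now held level under the lens, about 4 mm from the reading point. I handed the job in after about 13.4 s of robot time; no verdict came back.

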